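# Press in the vacuum pod valves in order

## Task

Set the vacuum pods on the panel machine's bed: with a fingertip, lightly press the steel plunger in the middle of the round pod's top well in (about 1 cm), then that of the long narrow pod, then that of the large square pod, in this order. Leave the small square pod's plunger up, do not shift, tip or lift any pod, leave the other things on the bed where they are, and finish clear of everything.

Things in the scene. Friction and masses are not known exactly. Their poses are not given: they have to be found in the camera images.
- round_pod: round disc-shaped vacuum pod, 100 mm in diameter, 60 mm high, aluminium foot, grey body, black rubber top, 0.6 to 1.1 kg, standing loose on the bed. Origin: centre of its underside; z up. The valve plunger is in the middle of its top.
- round_valve (a joint): how far the plunger of the round pod is pushed in, m: 0 = up (as it starts), 0.012 = fully in. It yields to about 3 N, has no spring of its own and stays wherever it is pushed. Its seat is sprung: pushed on past the end of its stroke it gives a further 5 mm (force rising from 5 to 15 N) and comes back when let go; after that it is hard.
- round_valve_top (a point): centre of the top face of the round pod's plunger, a steel cylinder 26 mm in diameter standing 20 mm above the rubber (80 mm above the bed) when up, 8 mm above it when fully in; it moves with the plunger.
- long_pod: long narrow vacuum pod, 140 mm along its x axis by 50 mm along its y axis, 60 mm high, aluminium foot, grey body, black rubber top, 0.6 to 1.1 kg, standing loose on the bed. Origin: centre of its underside; z up. The valve plunger is in the middle of its top.
- long_valve (a joint): how far the plunger of the long pod is pushed in, m: 0 = up (as it starts), 0.012 = fully in. It yields to about 3 N, has no spring of its own and stays wherever it is pushed. Its seat is sprung: pushed on past the end of its stroke it gives a further 5 mm (force rising from 5 to 15 N) and comes back when let go; after that it is hard.
- long_valve_top (a point): centre of the top face of the long pod's plunger, a steel cylinder 26 mm in diameter standing 20 mm above the rubber (80 mm above the bed) when up, 8 mm above it when fully in; it moves with the plunger.
- large_square_pod: large square vacuum pod, 100 x 100 mm, 60 mm high, aluminium foot, grey body, black rubber top, 0.6 to 1.1 kg, standing loose on the bed. Origin: centre of its underside; z up. The valve plunger is in the middle of its top.
- large_square_valve (a joint): how far the plunger of the large square pod is pushed in, m: 0 = up (as it starts), 0.012 = fully in. It yields to about 3 N, has no spring of its own and stays wherever it is pushed. Its seat is sprung: pushed on past the end of its stroke it gives a further 5 mm (force rising from 5 to 15 N) and comes back when let go; after that it is hard.
- large_square_valve_top (a point): centre of the top face of the large square pod's plunger, a steel cylinder 26 mm in diameter standing 20 mm above the rubber (80 mm above the bed) when up, 8 mm above it when fully in; it moves with the plunger.
- small_square_pod: small square vacuum pod, 65 x 65 mm (the one to leave alone), 60 mm high, aluminium foot, grey body, black rubber top, 0.6 to 1.1 kg, standing loose on the bed. Origin: centre of its underside; z up. The valve plunger is in the middle of its top.
- small_square_valve (a joint): how far the plunger of the small square pod is pushed in, m: 0 = up (as it starts), 0.012 = fully in. It yields to about 3 N, has no spring of its own and stays wherever it is pushed. Its seat is sprung: pushed on past the end of its stroke it gives a further 5 mm (force rising from 5 to 15 N) and comes back when let go; after that it is hard.
- small_square_valve_top (a point): centre of the top face of the small square pod's plunger, a steel cylinder 26 mm in diameter standing 20 mm above the rubber (80 mm above the bed) when up, 8 mm above it when fully in; it moves with the plunger.
- mug: white ceramic mug, 80 mm across, 90 mm high; a bystander. Origin: on or near its underside, z up.
- glue_bottle: white plastic glue bottle, 56 mm across, 130 mm high; a bystander. Origin: on or near its underside, z up.
- offcut: wooden offcut, 60 x 35 x 19 mm; a bystander. Origin: on or near its underside, z up.
- screwdriver: screwdriver lying on the bed, about 200 mm long along its x axis; a bystander. Origin: on or near its underside, z up.
- tape_roll: cardboard ring of a used-up tape roll lying flat, 90 mm across, 22 mm high; a bystander. Origin: on or near its underside, z up.
- gauge_block: steel gauge block, 30 x 30 x 50 mm high; a bystander. Origin: on or near its underside, z up.
There are look-alikes about, which are no part of the job. What is shaped like the long_pod but green is not meant.

How it is judged:
By the outcome, as a careful person would: the job done as asked, in the order asked, and still so for the second after the job is handed in, with the robot touching nothing.
It also fails if it takes over 56 s, if anything falls off the work surface, if the arm or the gripper's body presses on something with over 40 N, if the wrist force passes 120 N, or if a joint passes its speed limit or range.

## Robot

A 6-joint arm with a two-finger parallel gripper is mounted at the origin on the work surface. World frame = base frame: x ahead of the robot, y to its left, z up, the work surface at z = 0. Lengths are in mm, angles in rad, forces in N, time in s.
With the tool pointing down it reaches from about 300 to 775 mm from the base axis. Payload 14.6 kg.
Tool frame: the origin (TCP) lies at the very end of the fingers, on their centre line; the grasp point (between the pads) lies 19 mm behind it; z points along the fingers, y is the line along which they close (so a half turn about z gives the same grasp; the last joint's range is limited). The gripper opens to 94 mm and grips with 3 to 60 N. Pads are 16 mm wide; open, the fingers measure 119 mm over their backs; the gripper's body (75 mm by 177 mm) begins 78 mm behind the grasp point.
Start: joints at [1.05, 0.3, 1.521, -0, 1.321, -0.067], TCP at [241.107, 494.324, 205.446] pointing down, gripper open.
Joint ranges: [-3.03, 3.03], [-0.79, 2.21], [0.23, 2.52], [-1.04, 4.18], [0, 3.07], [-2.55, 2.55]. Speed limits (rad/s): [2.22, 2.22, 2.57, 3.14, 3.14, 3.14].

## Interface

Orientations are given as a rotation vector (axis times angle).
In Python, from bench import * gives the robot as it stands.
- The arm moves only by the shell command python3 -m jog 'ROWS' [FORCE]. ROWS is JSON, a list of rows, each a list of 3 entries, a list of its own where there are three numbers: the shift along the world's x, y, z in m, then the turn, a rotation vector about the world's x, y, z in degrees, then the finger opening in m, from 0 to 0.094. A call has 1 to 20 rows; each row is the pose to reach, as a shift and turn from the pose commanded when the call began; what a row does not reach only later rows make up. A row lasts 1/12 s, in which the tool goes at most 41.7 mm and 7.16 degrees, less where a joint would pass 70% of its speed; a pose out of reach is approached as far as the arm can. A call with a gripper value outside its range is refused whole. The fingers move at their own pace and stop on an object; FORCE is the grip in N (left out, the last holds). Time passes only in rows, so rows that repeat a pose let the fingers close. It gives the time, the measured TCP pose, the force, the opening and the grip force at its end, in the units of the state.
- get_obs(): the state, without advancing time (a new reading comes with each control period).
- grab_frame(name): name is "side" or "top"; returns a dict with "color" (400x640x3 uint8, blue, green, red), "z_map" (400x640 float32, mm along the optical axis (not along the pixel's ray), 0 where there is no reading), "fx", "fy", "cx", "cy" (pixels), "pose" (4x4, takes a point from camera to world coordinates). Camera axes: x right, y up, looking along -z (the intrinsics and any distortion apply to the point x, -y, -z); pixel columns grow to the right and rows downward; lengths in mm; the calibration is good to about 2 mm. A picture is of the moment at which its call begins.
- sign_off(): hands the job in; it is judged then, once.
The state is a dict: "time": time; "qpos": joint angles; "joint_vel": joint speeds; "effort": joint torques, N m; "eef_pos": TCP position; "orientation": TCP orientation; "wrist_force": force on the tool from outside, world axes, zero at the start; "wrist_torque": the same for the moment, N m; "opening": opening from 0.0 (shut) to 1.0 (fully open); "grip_force": force on a finger pad.
Only numpy, scipy, OpenCV 4.12 (cv2) and the standard library are available. Lean on these libraries where they do the work, as an engineer would, in place of code of your own. Each camera call takes 0.05 s, during which the arm holds its last target. There are 200 camera calls.

## Working session

There is one attempt and no reset: what is moved stays moved. The work goes in short steps, Python scripts to look and compute and a shell command to move; the robot and the scene stay as the last step left them, time stands still between calls to the robot, and variables do not carry over. Pictures are saved under pics/ and viewed, at most 10 in all, crops included, and the job is handed in when it is done.

```bash
mkdir -p pics
python3 - <<'E'
from bench import *
import cv2,pickle
for n in("top","side"):
    f=grab_frame(n); pickle.dump(f,open(n+'.pkl','wb')); cv2.imwrite(f'pics/{n}0.png',f['color'])
    print(n,f['fx'],f['fy'],f['cx'],f['cy'],f['pose'].round(3).tolist(),[k for k in f])
o=get_obs();print(o)
E
```

```text
top 378.9984340139238 378.9984340139238 313.03395558687487 195.262068885965 [[-0.012, 0.985, -0.174, 381.427], [-1.0, -0.01, 0.012, 56.749], [0.01, 0.174, 0.985, 1033.29], [0.0, 0.0, 0.0, 1.0]] ['color', 'z_map', 'fx', 'fy', 'cx', 'cy', 'pose']
side 443.62179559266735 443.62179559266735 313.78649411398345 193.73759199815555 [[0.808, 0.445, -0.387, 78.018], [-0.59, 0.607, -0.532, -537.223], [-0.002, 0.658, 0.753, 926.855], [0.0, 0.0, 0.0, 1.0]] ['color', 'z_map', 'fx', 'fy', 'cx', 'cy', 'pose']
{'time': 0.1, 'qpos': array([ 1.05037179e+00,  3.00393775e-01,  1.52145937e+00,  1.19679992e-05,
        1.32070811e+00, -6.66132482e-02]), 'joint_vel': array([-0.00065916, -0.00085687, -0.00242009, -0.00073284, -0.00141967,
        0.00030006]), 'effort': array([ 8.21593985e-04, -5.32639468e+01, -3.53284264e+01,  7.09343492e-02,
        2.35285627e-02, -9.13545182e-05]), 'eef_pos': array([241.01717733, 494.14246954, 204.98023672]), 'orientation': array([-7.06682811e-01, -3.06077952e+00,  1.45099723e-03]), 'wrist_force': array([ 0.22790146, -0.26181852,  0.12202943]), 'wrist_torque': array([0.01134891, 0.00490004, 0.017274  ]), 'grip_force': 0.0, 'opening': 0.9996741527218536}
```

View pics/top0.png

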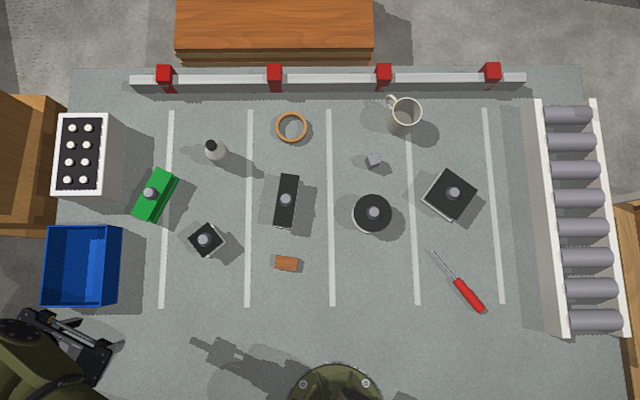

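View pics/side0.png

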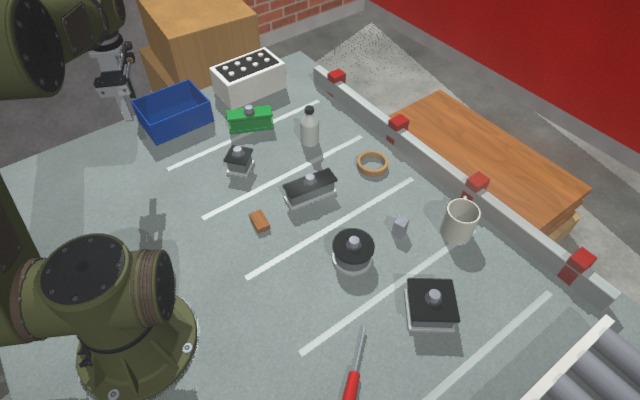

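The top view shows the round pod with its plunger at about (374,212), the long black pod at (286,199), the large square pod at (453,192), the small square pod at (204,239) and the green look-alike at (151,193). The side view shows the same plungers at about round (353,242), long (310,180), large (434,297), small (237,152) and green (249,110).

Candidates: the long shapes are black (286,199) and green (151,193), and black is meant. The squares are (449,194) and (206,240), and the larger is meant. I'll measure and confirm in one crop.

```bash
cat > h.py <<'E'
import cv2,numpy as np
def ray(f,u,v):
    R=f['pose'][:3,:3];return f['pose'][:3,3],R@np.array([(u-f['cx'])/f['fx'],-(v-f['cy'])/f['fy'],-1])
def onplane(f,u,v,z):
    o,d=ray(f,u,v);return o+d*(z-o[2])/d[2]
def pt(f,u,v):
    o,d=ray(f,u,v);return o+d*f['z_map'][int(round(v)),int(round(u))]
def cloud(f):
    v,u=np.mgrid[:400,:640];z=f['z_map']
    c=np.stack([(u-f['cx'])/f['fx']*z,-(v-f['cy'])/f['fy']*z,-z],-1)
    return c@f['pose'][:3,:3].T+f['pose'][:3,3]
E
python3 - <<'E'
import pickle
from h import *
P={'round':((374,212),(353,242)),'long':((286,199),(310,180)),'large':((453,192),(434,297)),'small':((204,239),(237,152))}
F=[pickle.load(open(n+'.pkl','rb')) for n in('top','side')]
for k,p in P.items():
    for f,(u,v) in zip(F,p):
        C=cloud(f); w=np.zeros((400,640),bool); w[v-14:v+15,u-14:u+15]=1
        ok=w&(f['z_map']>0)
        m=ok&(C[...,2]>71)&(C[...,2]<95)
        vv,uu=np.nonzero(m); (cx,cy),r=cv2.minEnclosingCircle(np.c_[uu,vv].astype(np.float32))
        top=ok&(C[...,2]>50)&(C[...,2]<68)
        print(k,'n',m.sum(),'px',round(uu.mean(),1),round(vv.mean(),1),'r',round(r,1),'zmed',np.median(C[m][:,2]).round(1),'plane80',onplane(f,uu.mean(),vv.mean(),80).round(1)[:2],'cloud',C[m].mean(0).round(1),'rubber z',np.median(C[top][:,2]).round(1))
# rubber tops: size, orientation, centre (top view)
f=F[0];C=cloud(f)
for k,p in P.items():
    u,v=p[0];w=np.zeros((400,640),np.uint8);w[v-40:v+41,u-40:u+41]=1
    m=((C[...,2]>52)&(C[...,2]<95)&(w>0)&(f['z_map']>0)).astype(np.uint8)
    n,L=cv2.connectedComponents(m);m=L==L[v,u]
    m&=C[...,2]<68
    print(k,[np.round(a,1) for a in cv2.minAreaRect(C[m][:,:2].astype(np.float32))[:3]])
a=cv2.resize(f['color'][155:275,120:500],None,fx=2.1,fy=2.1,interpolation=3);cv2.imwrite('pics/crop.png',a)
# heights of bystanders near
for n,(u,v) in {'mug':(405,105),'gauge':(374,158),'bottle':(210,148)}.items():
    print(n,pt(f,u,v).round(0))
E
```

```text
round n 84 px 373.9 211.8 r 5.2 zmed 80.0 plane80 [ 505.5 -108.5] cloud [ 505.5 -108.6   79.5] rubber z 60.1
round n 97 px 353.2 240.5 r 5.7 zmed 79.2 plane80 [ 501.4 -109.2] cloud [ 502.  -108.6   78.9] rubber z 60.0
long n 81 px 285.6 198.6 r 5.0 zmed 79.5 plane80 [541.7 115.3] cloud [541.8 115.4  79.4] rubber z 59.7
long n 74 px 309.4 177.2 r 4.9 zmed 78.7 plane80 [537.5 114.7] cloud [538.4 116.   78.4] rubber z 59.6
large n 87 px 454.1 192.2 r 5.3 zmed 79.7 plane80 [ 553.9 -316.9] cloud [ 554.  -317.2   79.3] rubber z 60.4
large n 126 px 433.9 294.6 r 6.5 zmed 79.4 plane80 [ 550.6 -317.2] cloud [ 551.2 -316.9   78.9] rubber z 60.1
small n 87 px 203.2 239.3 r 5.3 zmed 79.3 plane80 [440.7 320.8] cloud [440.7 321.   79.2] rubber z 59.3
small n 63 px 236.8 149.3 r 4.6 zmed 78.5 plane80 [436.9 320.1] cloud [437.8 322.4  77.8] rubber z 59.1
round [array([ 506.7, -109.6]), array([98.8, 96.9]), np.float64(89.0)]
long [array([542.1, 115.3]), array([ 50.2, 140.1]), np.float64(81.0)]
large [array([ 554.7, -318.5]), array([100.3, 101.1]), np.float64(51.5)]
small [array([441.2, 321.9]), array([65.7, 65.1]), np.float64(39.7)]
mug [ 805. -212.   50.]
gauge [ 655. -120.   50.]
bottle [662. 299. 130.]
```

View pics/crop.png

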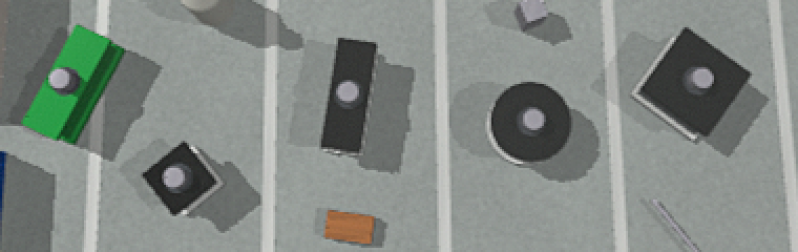

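The crop confirms black long at crop (347,92), the disc at (533,120) and the large square at (702,78). Heights of about 80/60 mm and the sizes (99, 50x140, 100x101) match. Targets are round (504,-109), long (540,115) and large (553,-317). I'll move above the round pod with the fingers shut.

```bash
python3 -m jog '[[[0.263,-0.603,-0.055],[0,0,0],0],[[0.263,-0.603,-0.055],[0,0,0],0],[[0.263,-0.603,-0.055],[0,0,0],0],[[0.263,-0.603,-0.055],[0,0,0],0],[[0.263,-0.603,-0.055],[0,0,0],0],[[0.263,-0.603,-0.055],[0,0,0],0],[[0.263,-0.603,-0.055],[0,0,0],0],[[0.263,-0.603,-0.055],[0,0,0],0],[[0.263,-0.603,-0.055],[0,0,0],0],[[0.263,-0.603,-0.055],[0,0,0],0],[[0.263,-0.603,-0.055],[0,0,0],0],[[0.263,-0.603,-0.055],[0,0,0],0],[[0.263,-0.603,-0.055],[0,0,0],0],[[0.263,-0.603,-0.055],[0,0,0],0],[[0.263,-0.603,-0.055],[0,0,0],0],[[0.263,-0.603,-0.055],[0,0,0],0],[[0.263,-0.603,-0.055],[0,0,0],0],[[0.263,-0.603,-0.055],[0,0,0],0],[[0.263,-0.603,-0.055],[0,0,0],0],[[0.263,-0.603,-0.055],[0,0,0],0]]' 10
python3 -c "
from bench import *
o=get_obs();print(o['time'],o['eef_pos'],o['orientation'],o['wrist_force'],o['qpos'],o['opening'])"
```

```text
time: 1.77
eef_pos: [503.8, -107.6, 150.5]
orientation: [-0.705, -3.061, -0.0]
wrist_force: [-0.0, 0.5, -0.8]
opening: 0.004
grip_force: 0.0
1.7667 [ 503.78861506 -107.6151987   150.51625793] [-7.04941249e-01 -3.06128306e+00 -1.38759092e-04] [-0.01662224  0.54314558 -0.83050833] [-2.81596364e-01  2.76169704e-01  1.68515740e+00  8.38952472e-05
  1.18046245e+00 -1.39976285e+00] 0.0037659799669304992
```

```bash
python3 -m jog '[[[0,-0.001,-0.03],[0,0,0],0],[[0,-0.001,-0.05],[0,0,0],0],[[0,-0.001,-0.062],[0,0,0],0],[[0,-0.001,-0.066],[0,0,0],0],[[0,-0.001,-0.068],[0,0,0],0],[[0,-0.001,-0.070],[0,0,0],0],[[0,-0.001,-0.072],[0,0,0],0],[[0,-0.001,-0.074],[0,0,0],0],[[0,-0.001,-0.075],[0,0,0],0],[[0,-0.001,-0.076],[0,0,0],0],[[0,-0.001,-0.076],[0,0,0],0]]'
python3 - <<'E'
from bench import *
import cv2
f=grab_frame("side");a=f['color'][180:300,270:450]
cv2.imwrite('pics/r1.png',cv2.resize(a,None,fx=4,fy=4,interpolation=3))
E
```

```text
time: 2.68
eef_pos: [504.4, -109.7, 74.7]
orientation: [0.707, 3.06, 0.0]
wrist_force: [0.3, 0.8, 2.6]
opening: 0.01
grip_force: 1.0
```

View pics/r1.png

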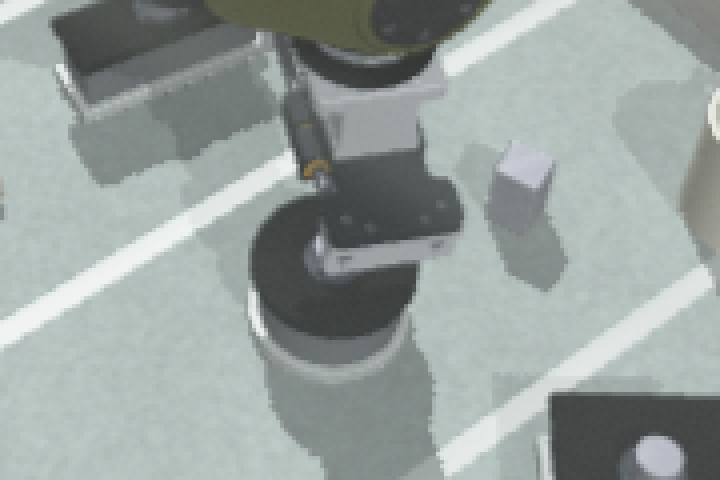

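The crop shows the shut fingers over the round plunger (edge visible at about (320,250)) and a 2.6–3 N contact force. I'll press further.

```bash
python3 -m jog '[[[0,0,-0.0015],[0,0,0],0],[[0,0,-0.003],[0,0,0],0],[[0,0,-0.0045],[0,0,0],0],[[0,0,-0.0055],[0,0,0],0],[[0,0,-0.006],[0,0,0],0],[[0,0,-0.006],[0,0,0],0],[[0,0,-0.006],[0,0,0],0]]'
```

```text
time: 3.32
eef_pos: [504.0, -109.8, 68.3]
orientation: [-0.707, -3.061, 0.0]
wrist_force: [1.3, -0.1, 1.9]
opening: 0.003
grip_force: 0.7
```

```bash
python3 -m jog '[[[0,0,-0.0005],[0,0,0],0],[[0,0,-0.001],[0,0,0],0],[[0,0,-0.001],[0,0,0],0],[[0,0,-0.001],[0,0,0],0]]'
```

```text
time: 3.65
eef_pos: [504.0, -109.8, 67.6]
orientation: [-0.707, -3.061, 0.0]
wrist_force: [-0.3, -0.2, 5.9]
opening: 0.007
grip_force: 2.9
```

Seated (5.9 N, z ≈ 68 as expected). I'll retract and go above the long pod.

```bash
python3 -m jog '[[[0,0,0.02],[0,0,0],0],[[0,0,0.05],[0,0,0],0],[[0,0,0.08],[0,0,0],0],[[0.006,0.037,0.08],[0,0,0],0],[[0.012,0.075,0.08],[0,0,0],0],[[0.018,0.112,0.08],[0,0,0],0],[[0.024,0.15,0.08],[0,0,0],0],[[0.03,0.187,0.08],[0,0,0],0],[[0.036,0.225,0.08],[0,0,0],0],[[0.036,0.225,0.08],[0,0,0],0],[[0.036,0.225,0.08],[0,0,0],0],[[0.036,0.225,0.05],[0,0,0],0],[[0.036,0.225,0.03],[0,0,0],0],[[0.036,0.225,0.022],[0,0,0],0],[[0.036,0.225,0.022],[0,0,0],0],[[0.036,0.225,0.022],[0,0,0],0],[[0.036,0.225,0.022],[0,0,0],0]]'
```

```text
time: 5.07
eef_pos: [540.7, 114.9, 90.8]
orientation: [0.707, 3.059, 0.001]
wrist_force: [1.1, 0.2, 0.8]
opening: 0.003
grip_force: 0.0
```

```bash
python3 -m jog '[[[0,0,-0.005],[0,0,0],0],[[0,0,-0.008],[0,0,0],0],[[0,0,-0.010],[0,0,0],0],[[0,0,-0.0115],[0,0,0],0],[[0,0,-0.013],[0,0,0],0],[[0,0,-0.0145],[0,0,0],0],[[0,0,-0.016],[0,0,0],0],[[0,0,-0.0175],[0,0,0],0],[[0,0,-0.019],[0,0,0],0],[[0,0,-0.0205],[0,0,0],0],[[0,0,-0.0215],[0,0,0],0],[[0,0,-0.0225],[0,0,0],0],[[0,0,-0.023],[0,0,0],0],[[0,0,-0.023],[0,0,0],0],[[0,0,-0.023],[0,0,0],0]]'
```

```text
time: 6.32
eef_pos: [540.3, 115.3, 66.8]
orientation: [0.707, 3.061, 0.0]
wrist_force: [-1.7, -1.0, 7.8]
opening: 0.007
grip_force: 3.7
```

Long pod seated (7.8 N). Next, the large square pod.

```bash
python3 -m jog '[[[0,0,0.02],[0,0,0],0],[[0,0,0.05],[0,0,0],0],[[0,0,0.08],[0,0,0],0],[[0.001,-0.036,0.08],[0,0,0],0],[[0.002,-0.072,0.08],[0,0,0],0],[[0.003,-0.108,0.08],[0,0,0],0],[[0.004,-0.144,0.08],[0,0,0],0],[[0.005,-0.18,0.08],[0,0,0],0],[[0.006,-0.216,0.08],[0,0,0],0],[[0.007,-0.252,0.08],[0,0,0],0],[[0.008,-0.288,0.08],[0,0,0],0],[[0.009,-0.324,0.08],[0,0,0],0],[[0.01,-0.36,0.08],[0,0,0],0],[[0.012,-0.396,0.08],[0,0,0],0],[[0.0125,-0.432,0.08],[0,0,0],0],[[0.0125,-0.432,0.08],[0,0,0],0],[[0.0125,-0.432,0.08],[0,0,0],0],[[0.0125,-0.432,0.05],[0,0,0],0],[[0.0125,-0.432,0.03],[0,0,0],0],[[0.0125,-0.432,0.03],[0,0,0],0]]'
```

```text
time: 7.98
eef_pos: [551.1, -314.3, 92.1]
orientation: [-0.704, -3.055, -0.004]
wrist_force: [-0.1, -0.6, -1.2]
opening: 0.006
grip_force: 0.0
```

```bash
python3 -m jog '[[[0,0,0],[0,0,0],0],[[0,0,0],[0,0,0],0],[[0,0,0],[0,0,0],0],[[0,0,0],[0,0,0],0]]'; python3 -c "
from bench import *
print(get_obs()['qpos'])"
```

```text
time: 8.32
eef_pos: [553.1, -316.7, 97.9]
orientation: [0.706, 3.059, -0.001]
wrist_force: [0.1, 0.3, 0.8]
opening: 0.008
grip_force: 0.0
[-5.77497065e-01  5.90014574e-01  1.36376856e+00  5.45052167e-05
  1.18578142e+00 -1.69476643e+00]
```

```bash
python3 -m jog '[[[0,0,-0.007],[0,0,0],0],[[0,0,-0.012],[0,0,0],0],[[0,0,-0.015],[0,0,0],0],[[0,0,-0.017],[0,0,0],0],[[0,0,-0.0185],[0,0,0],0],[[0,0,-0.020],[0,0,0],0],[[0,0,-0.0215],[0,0,0],0],[[0,0,-0.023],[0,0,0],0],[[0,0,-0.0245],[0,0,0],0],[[0,0,-0.026],[0,0,0],0],[[0,0,-0.0275],[0,0,0],0],[[0,0,-0.0285],[0,0,0],0],[[0,0,-0.0295],[0,0,0],0],[[0,0,-0.030],[0,0,0],0],[[0,0,-0.030],[0,0,0],0],[[0,0,-0.030],[0,0,0],0]]'
```

```text
time: 9.65
eef_pos: [552.6, -316.7, 66.9]
orientation: [0.707, 3.061, -0.0]
wrist_force: [-4.2, 2.6, 7.0]
opening: 0.008
grip_force: 3.7
```

Seated (7 N). I'll retract and check.

```bash
python3 -m jog '[[[0,0,0.02],[0,0,0],0],[[0,0,0.05],[0,0,0],0],[[0,0,0.09],[0,0,0],0],[[0,0,0.13],[0,0,0],0],[[0,0,0.17],[0,0,0],0],[[-0.03,-0.02,0.2],[0,0,0],0],[[-0.07,-0.04,0.2],[0,0,0],0],[[-0.1,-0.06,0.2],[0,0,0],0],[[-0.13,-0.08,0.2],[0,0,0],0],[[-0.17,-0.09,0.2],[0,0,0],0],[[-0.2,-0.1,0.2],[0,0,0],0],[[-0.2,-0.1,0.2],[0,0,0],0],[[-0.2,-0.1,0.2],[0,0,0],0],[[-0.2,-0.1,0.2],[0,0,0],0],[[-0.2,-0.1,0.2],[0,0,0],0],[[-0.2,-0.1,0.2],[0,0,0],0]]'
python3 - <<'E'
from bench import *
from h import *
F={n:grab_frame(n) for n in('top','side')}
cv2.imwrite('pics/top9.png',F['top']['color'])
P={'round':((374,212),(353,242)),'long':((286,199),(310,180)),'large':((453,192),(434,297)),'small':((204,239),(237,152))}
for k,p in P.items():
  for f,(u,v) in zip(F.values(),p):
    C=cloud(f); w=np.zeros((400,640),bool); w[v-12:v+13,u-12:u+13]=1
    m=w&(C[...,2]>64.5)&(C[...,2]<95)&(f['z_map']>0)
    print(k,m.sum(),C[m].mean(0).round(1),np.percentile(C[m][:,2],80).round(1))
f=F['top'];C=cloud(f)
for k,p in P.items():
    u,v=p[0];w=np.zeros((400,640),np.uint8);w[v-40:v+41,u-40:u+41]=1
    m=((C[...,2]>52)&(C[...,2]<95)&(w>0)&(f['z_map']>0)).astype(np.uint8)
    n,L=cv2.connectedComponents(m);m=(L==L[v,u])
    m&=C[...,2]<64
    print(k,[np.round(a,1) for a in cv2.minAreaRect(C[m][:,:2].astype(np.float32))[:3]])
E
```

```text
time: 10.98
eef_pos: [353.6, -416.3, 266.2]
orientation: [-0.704, -3.061, -0.0]
wrist_force: [-0.1, -0.1, -0.4]
opening: 0.008
grip_force: 0.0
round 80 [ 505.9 -109.7   67.6] 68.8<stdin>:10: RuntimeWarning: Mean of empty slice.
  ret = um.true_divide(
Traceback (most recent call last):
IndexError: index -1 is out of bounds for axis 0 with size 0
```

View pics/top9.png

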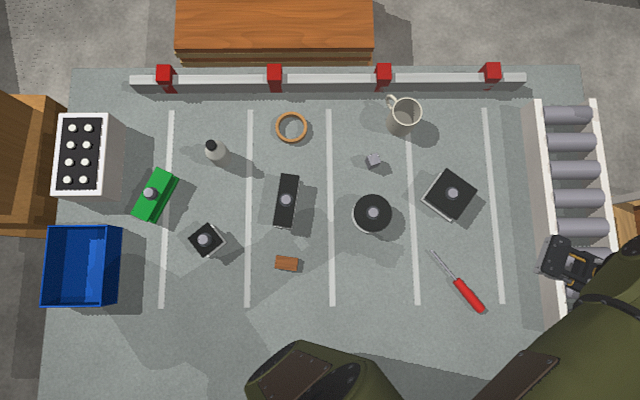

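The top view shows all pods in place: round (373,213), long (286,200), large (452,194), small (203,239). Bystanders are unmoved, with the arm clear at lower right. The arm blocks the side view, so I'll measure from the top only.

Run:
```python
from bench import *
from h import *
f=grab_frame('top');C=cloud(f)
for k,(u,v) in {'round':(373,213),'long':(286,199),'large':(452,193),'small':(204,239)}.items():
    w=np.zeros((400,640),np.uint8);w[v-40:v+41,u-40:u+41]=1
    z=C[v-3:v+4,u-3:u+4,2]
    m=((C[...,2]>52)&(C[...,2]<95)&(w>0)&(f['z_map']>0)).astype(np.uint8)
    n,L=cv2.connectedComponents(m);m=(L==L[v,u])&(C[...,2]<68)
    print(k,'plunger z',np.median(z).round(1),[np.round(a,1) for a in cv2.minAreaRect(C[m][:,:2].astype(np.float32))[:3]])
print(get_obs()['wrist_force'])
```

```text
round plunger z 66.9 [array([ 505.5, -109.1]), array([97.7, 98.7]), np.float64(61.8)]
long plunger z 67.8 [array([542. , 115.4]), array([ 50.4, 139.8]), np.float64(81.0)]
large plunger z 67.7 [array([ 555.1, -319. ]), array([101.1, 101.7]), np.float64(51.8)]
small plunger z 79.4 [array([440.9, 322.1]), array([65.4, 65.4]), np.float64(39.5)]
[-0.69066178  0.86770229  0.06119581]
```

Three plungers are fully in (z ≈ 68), the small one is up (79), and the pods are unmoved within noise. Handing in.

```bash
python3 -c "
from bench import *
print(sign_off())"
```

```text
the job is handed in; nothing more can be done
None
```

I pressed the round, long and large square pods' plungers fully in, in that order, and left the small pod's plunger up; the pods measured unmoved, the other things looked undisturbed, and the arm finished clear when I handed the job in at about 11 s.

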